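Free a stuck incubator lid and hold it below its balance point

TASK

The block incubator has lost its lid pull and its catch is holding the lid shut: push the blade of the spatula into the slot in the middle of the front edge, lever the lid up until the catch lets go and it stays ajar by itself, and lay the spatula flat on the counter. Then take the lid by its front edge with the fingers and swing it up past its balance point (about 45 degrees), to about 10 degrees beyond it, to see that the hinge springs still take the weight, never letting it fly up near its stop. Bring it back and finish still holding the lid, at rest, just below the balance point (about 5 degrees short of it), ready for a colleague to screw on a new pull; leave the timer, bottle and slide box where they are.

Things in the scene. Friction and masses are not known exactly. Their poses are not given: they have to be found in the camera images.
- incubator: White block incubator fixed to the counter, 165 deep (x) x 200 wide (y) x 106 mm high with the lid shut; origin at the centre of its underside; x points from the front face (at x = -82.5 mm) to the hinge at the rear, z up. Hollow under the lid, front wall 14 mm thick. The front face carries a display, a knob and a rocker (dummies, up to 12 mm proud)
- slot (a point): Middle of the mouth of the pry slot in the incubator's front face, 83.5 mm above the counter: a notch in the top of the front wall, 48 mm wide and 9 mm high (79 to 88 mm above the counter), open to the inside for 40 mm; its roof is the lid's underside and its front lower edge serves as the fulcrum. A blade goes in level, along the incubator's x axis
- lid (a joint): Lid angle, rad: 0 shut, grows as it opens, stop at 1.35. A roller catch holds it shut (about 6 N upward at the front edge frees it); lifted past 0.17 and let go it rests ajar at about 0.155 (edge 24 mm up); 2.5 N pressing down would shut it again. Damped hinge; springs balance its weight at 0.80 (46 deg): below, it sinks (1.4 N at the edge when ajar, 0.3 N at 0.7); above, it swings open
- lid_edge (a point): Middle of the lid's front edge, at mid thickness; moves with the lid, axes of the lid: x from the front edge to the hinge, z square to its upper face. The lid is a flat plate 18 mm thick, 200 wide, 155 mm from front edge to hinge axis, flush with the body's front face when shut; its underside is clear for 40 mm either side of the middle and 35 mm back from the edge
- lid_hinge (a point): Middle of the lid's hinge axis, at the height of the lid's underside (88 mm above the counter), 155 mm behind the front face; the axis lies along the incubator's y
- spatula: Flat-bladed steel spatula lying on the counter, 190 mm long, about 0.11 kg: brown wooden handle 98 x 16 x 20 mm (x -95 to +3 mm), steel blade 18 mm wide, 3 mm thick to x = +95 mm, 10 mm above the underside. Origin at the middle of the length, on the underside; x points to the blade's tip, z up. To its right stands a fixed carton 80 mm high with a stapler on it (140 mm)
- spatula_tip (a point): End of the spatula's blade, at mid thickness
- spatula_grip (a point): Middle of the handle's height and width, 20 mm behind the spatula's middle, about at its centre of mass
- timer: Round white bench timer with a grey dial, 66 mm across and 49 high, origin under its centre; not part of the job
- bottle: White reagent bottle with a screw cap, 60 mm across and 140 high, origin under its centre; not part of the job
- slide_box: Small blue carton of microscope slides, 30 x 78 x 26 mm, origin under its centre; not part of the job

How it is judged (in metres and radians):
On the way, in this order (a step that is already met when the one before it is completed fails the run):
1. the lid is levered off its catch with the spatula's blade under its front edge (value of joint lid above 0.1 rad and contact force between spatula and incubator above 0.3 N and distance between spatula_tip and lid_edge below 0.05 m), for 0.1 s.
2. the spatula lies flat on the counter, let go, and the lid stands ajar by itself (height (world z) of spatula below 0.006 m and angle between spatula's own z axis and vertical below 0.1 rad and contact force between the fingers and spatula below 0.1 N and contact force between spatula and incubator below 0.1 N and value of joint lid above 0.1 rad), for 0.2 s.
3. the lid, in the fingers, is past its balance point (value of joint lid above 0.88 rad and contact force between the fingers and incubator above 0.3 N), for 0.1 s.
At the end, for the whole second after the job is handed in: The lid is at rest in the fingers between 0.60 and 0.78 rad (34 to 45 degrees), just below its balance point at 0.80 rad, touched by nothing but the fingers (over 0.3 N), and the spatula lies flat on the counter away from the incubator (value of joint lid between 0.6 and 0.78 rad and velocity of joint lid between -0.05 and 0.05 rad/s and contact force between the fingers and incubator above 0.3 N and contact force between spatula and incubator below 0.1 N and height (world z) of spatula below 0.006 m and angle between spatula's own z axis and vertical below 0.1 rad and contact force between the fingers and spatula below 0.1 N); the arm keeps its last pose, push and grip.
It fails at once if the lid flies up near its stop (past 1.2 rad) (value of joint lid above 1.2 rad).
It fails at once if the timer, the bottle or the slide box is pushed more than 3 cm (distance of any of timer, bottle, slide_box from where it was at the start of the episode above 0.03 m).
It also fails if it takes over 72 s, if anything falls off the work surface, if the arm or the gripper's body presses on something with over 40 N, if the wrist force passes 120 N, or if a joint passes its speed limit or range.

ROBOT

A 6-joint arm with a two-finger parallel gripper is mounted at the origin on a cart in front of the work surface, level with it; the furniture and walls round the work are solid. World frame = base frame: x ahead of the robot, y to its left, z up, the work surface at z = 0. Lengths are in m, angles in degrees, forces in N, time in s.
With the tool pointing down it reaches from about 0.375 to 0.9 m from the base axis. Payload 3.1 kg.
Tool frame: the origin (TCP) lies at the very end of the fingers, on their centre line; the grasp point (between the pads) lies 19 mm behind it; z points along the fingers, y is the line along which they close (so a half turn about z gives the same grasp; the last joint's range is limited). The gripper opens to 87 mm and grips with 3 to 60 N. Pads are 19 mm wide; open, the fingers measure 117 mm over their backs; the gripper's body (75 mm by 190 mm) begins 51 mm behind the grasp point.
Start: joints at [61.45, 30.224, 82.088, -0, 67.689, -10.227], TCP at [0.196, 0.593, 0.223] pointing down, gripper open.
Joint ranges: [-176.69, 176.69], [-43.24, 126.21], [12.49, 139.97], [-82, 262], [0, 151.66], [-163.58, 163.58]. Speed limits (degrees/s): [159.86, 159.86, 180, 180, 180, 180].

INTERFACE

Orientations are given as a 3x3 rotation matrix whose columns are the frame's x, y, z axes.
In Python, from rig import readout, cams, bot gives the robot as it stands.
- The arm moves only by the shell command python3 -m inch 'ROWS'. ROWS is JSON, a list of rows, each a list of 5 numbers: the shift along the world's x, y, z in cm, then the turn about the world's z in degrees, then the finger opening in cm, from 0 to 8.7. In form: [[dx, dy, dz, twist, fingers], ...]. A call has 1 to 10 rows; each row is the pose to reach, as a shift and turn from the pose commanded when the call began; what a row does not reach only later rows make up. A row lasts 1/12 s, in which the tool goes at most 41.7 mm and 7.16 degrees, less where a joint would pass 70% of its speed; a pose out of reach is approached as far as the arm can. A call with a gripper value outside its range is refused whole. The fingers move at their own pace and stop on an object; the grip force is fixed at half the most. Time passes only in rows, so rows that repeat a pose let the fingers close. It gives the time, the measured TCP pose, the force, the opening and the grip force at its end, in the units of the state.
- readout.read_state(): the state, without advancing time (a new reading comes with each control period).
- cams.capture(name): name is "scene" or "top" or "wrist"; returns a dict with "image" (400x640x3 uint8, blue, green, red), "intrinsics" (3x3 intrinsics, pixels), "xyz" and "rotation" of the camera in the world; the wrist camera has in their place "tool_from_camera" (4x4, takes a point from camera to tool coordinates, whose origin is the TCP and whose axes are the flange's). Camera axes: x right, y down, z forward; pixel columns grow to the right and rows downward; lengths in m; the calibration is good to about 2 mm. A picture is of the moment at which its call begins: read the wrist's pose just before it. There is no depth.
- bot.hand_in(): hands the job in; it is judged then, once.
The state is a dict: "time_s": time; "joint_positions": joint angles; "qvel": joint speeds; "tau": joint torques, N m; "position": TCP position; "tcp_rot": TCP orientation; "force": force on the tool from outside, world axes, zero at the start; "moment": the same for the moment, N m; "opening": opening from 0.0 (shut) to 1.0 (fully open); "grasp_force": force on a finger pad.
Only numpy, scipy, OpenCV 4.12 (cv2) and the standard library are available. Lean on these libraries where they do the work, as an engineer would, in place of code of your own. Each camera call takes 0.05 s, during which the arm holds its last target. There are 200 camera calls.

## Working session

There is one attempt and no reset: what is moved stays moved. The work goes in short steps, Python scripts to look and compute and a shell command to move; the robot and the scene stay as the last step left them, time stands still between calls to the robot, and variables do not carry over. Pictures are saved under pics/ and viewed, at most 10 in all, crops included, and the job is handed in when it is done.

```bash
mkdir -p pics; ls; python3 - <<'E'
from rig import readout,cams,bot
import cv2,numpy as np
s=readout.read_state();print({k:np.round(v,3).tolist() for k,v in s.items()})
for n in("scene","top"):
    c=cams.capture(n);cv2.imwrite(f"pics/{n}0.png",c["image"]);np.savez(f"pics/{n}0.npz",**c)
    print(n,c["intrinsics"].tolist(),np.round(c["xyz"],3),np.round(c["rotation"],3).tolist())
c=cams.capture("wrist");print(np.round(c["tool_from_camera"],3).tolist(),c["intrinsics"].tolist());cv2.imwrite("pics/wrist0.png",c["image"])
E
```

```text
pics
{'time_s': 0.0, 'joint_positions': [61.449, 30.278, 82.156, -0.001, 67.687, -10.23], 'qvel': [-0.033, 0.026, -0.048, -0.076, -0.056, -0.058], 'tau': [-0.001, -44.005, -17.659, 0.063, 0.058, -0.0], 'position': [0.196, 0.593, 0.222], 'tcp_rot': [[-0.949, 0.314, -0.001], [0.314, 0.949, -0.002], [0.0, -0.002, -1.0]], 'force': [-0.479, -0.303, 0.189], 'moment': [-0.024, -0.038, -0.036], 'grasp_force': 0.0, 'opening': 0.998}
scene [[438.7141767599911, 0.0, 316.40122065907764], [0.0, 438.7141767599911, 204.09351598719664], [0.0, 0.0, 1.0]] [-0.436 -0.633  1.068] [[0.491, -0.578, 0.652], [-0.871, -0.307, 0.384], [-0.022, -0.756, -0.654]]
top [[436.43563427756095, 0.0, 320.5078386575919], [0.0, 436.43563427756095, 195.2999750648215], [0.0, 0.0, 1.0]] [ 0.337 -0.067  1.475] [[0.011, -0.988, 0.154], [-1.0, -0.009, 0.009], [-0.008, -0.154, -0.988]]
[[0.001, -0.964, -0.265, 0.072], [1.0, 0.002, -0.001, 0.0], [0.001, -0.265, 0.964, -0.162], [0.0, 0.0, 0.0, 1.0]] [[297.8865737012364, 0.0, 318.93794227709935], [0.0, 297.8865737012364, 199.04857808536477], [0.0, 0.0, 1.0]]
```

View pics/scene0.png

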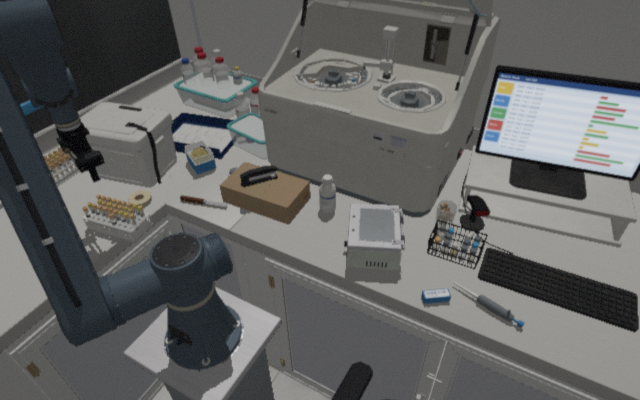

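View pics/top0.png

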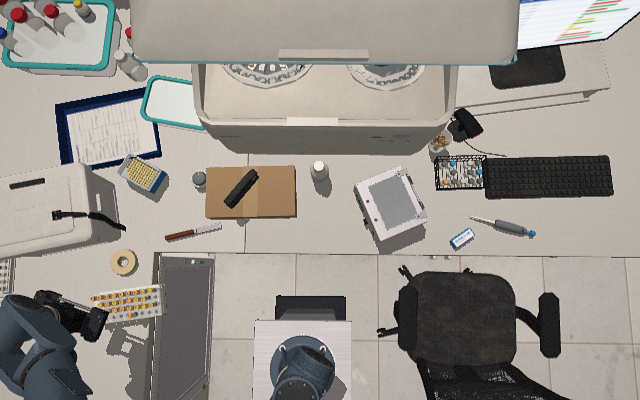

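The scene shows the spatula (brown handle about (180,236), tip about (221,224) in top) pointing at the carton. The incubator is at about (390,208) in top, turned about 20°. I'll enlarge both.

```bash
python3 - <<'E'
import cv2,numpy as np
t=cv2.imread("pics/top0.png");s=cv2.imread("pics/scene0.png")
o=np.zeros((600,800,3),np.uint8)
def put(im,x0,x1,y0,y1,k,X,Y):
    c=cv2.resize(im[y0:y1,x0:x1],None,fx=k,fy=k,interpolation=cv2.INTER_CUBIC);o[Y:Y+c.shape[0],X:X+c.shape[1]]=c
put(s,340,415,195,275,5,0,0)      # scene incubator
put(t,350,430,160,250,5,400,0)  # top incubator
put(t,155,235,215,250,5,0,410)    # top spatula
put(s,170,240,185,215,5,410,450)
cv2.imwrite("pics/c1.png",o)
E
```

```text
(no output)
```

View pics/c1.png

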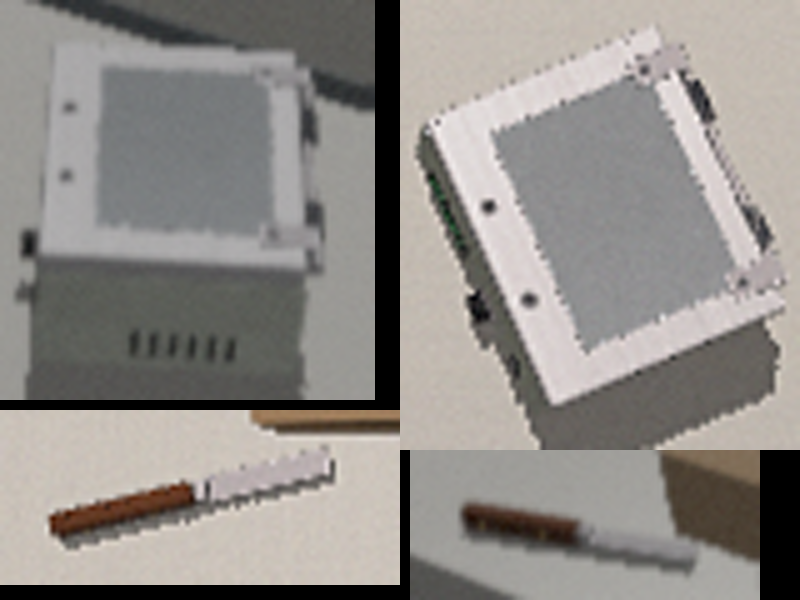

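```bash
cat > h.py <<'E'
import cv2,numpy as np
from rig import readout,cams
def cam(n):
    z=np.load(f"pics/{n}0.npz");return z["intrinsics"],z["xyz"],z["rotation"]
def ray(px,K,R):
    d=R@np.linalg.solve(K,[px[0],px[1],1.]);return d/np.linalg.norm(d)
def plane(px,K,p,R,z):
    d=ray(px,K,R);return p+d*(z-p[2])/d[2]
def tri(obs): # [(px,K,p,R)]
    A=0;b=0;P=[]
    for px,K,p,R in obs:
        d=ray(px,K,R);M=np.eye(3)-np.outer(d,d);A=A+M;b=b+M@p;P.append((d,p))
    x=np.linalg.solve(A,b);return x,[float(np.linalg.norm((np.eye(3)-np.outer(d,d))@(x-p))) for d,p in P]
def wrist(name):
    s=readout.read_state();c=cams.capture("wrist");cv2.imwrite(f"pics/{name}.png",c["image"])
    T=c["tool_from_camera"];Rt=np.array(s["tcp_rot"]);p=np.array(s["position"])
    o=dict(K=c["intrinsics"],p=Rt@T[:3,3]+p,R=Rt@T[:3,:3],img=c["image"]);np.savez(f"pics/{name}.npz",**o);return o
def wl(name):
    z=np.load(f"pics/{name}.npz");return z["K"],z["p"],z["R"]
E
python3 - <<'E'
from h import *
T=cam("top");S=cam("scene")
for a,b in [((356,185.5),(351,203.6)),((401,165.5),(399,205)),((427,222),(401,249)),((380.5,241),(348,247))]:
    x,e=tri([(a,*T),(b,*S)]);print(np.round(x,3),np.round(e,4), np.round(plane(a,*T,.106),3),np.round(plane(b,*S,.106),3))
for n,C,(x0,x1,y0,y1) in (("top",T,(155,235,215,250)),("scene",S,(170,240,185,215))):
    im=cv2.imread(f"pics/{n}0.png")[y0:y1,x0:x1].astype(int)
    m=((im[...,2]-im[...,0]>35)&(im[...,2]<160)).astype(np.uint8)
    m[:,60:]=0
    pts=cv2.findNonZero(m)[:,0];r=cv2.minAreaRect(pts);print(n,len(pts),r)
    v=pts-pts.mean(0);u=np.linalg.svd(v-0.,full_matrices=False)[2][0];u*=np.sign(u[0]);q=v@u;c=pts.mean(0)+[x0,y0]
    e=[plane(c+u*k,*C,.012) for k in(q.min(),0,q.max())];print(np.round(e,4).tolist());np.save(f"pics/{n}h.npy",[c+u*k for k in(q.min(),0,q.max())])
a=np.load("pics/toph.npy");b=np.load("pics/sceneh.npy")
for i in range(3):print(tri([(a[i],*T),(b[i],*S)]))
for n,px in(("bottle",(318,165)),("timer",(199,178))):print(n,plane(px,*T,.14 if n=="bottle" else .049))
print("carton",[np.round(plane(p,*T,.08),3) for p in((206,218),(297,218),(297,167))],"box",plane((461,238),*T,.026))
E
```

```text
[ 0.585 -0.167  0.102] [0.0003 0.0003] [ 0.584 -0.167  0.106] [ 0.58  -0.169  0.106]
[ 0.651 -0.312  0.103] [0.0006 0.0006] [ 0.65  -0.311  0.106] [ 0.649 -0.313  0.106]
[ 0.47 -0.39  0.1 ] [0.0003 0.0003] [ 0.469 -0.389  0.106] [ 0.464 -0.392  0.106]
[ 0.409 -0.244  0.092] [0.0006 0.0006] [ 0.409 -0.243  0.106] [ 0.396 -0.249  0.106]
top 141 ((35.45994186401367, 13.374176025390625), (9.638518333435059, 54.09727096557617), 62.87869644165039)
[[0.4093, 0.4629, 0.012], [0.4407, 0.4028, 0.012], [0.4921, 0.3042, 0.012]]
scene 30 ((37.36846923828125, 8.677793502807617), (8.098249435424805, 46.50708770751953), 72.0308609008789)
[[0.4021, 0.4288, 0.012], [0.5029, 0.3748, 0.012], [0.5575, 0.3455, 0.012]]
(array([ 0.41691603,  0.46333321, -0.01241156]), [0.010229803256710012, 0.010229803256709939])
(array([0.45507605, 0.36518328, 0.05203516]), [0.02949667166219278, 0.029496671662192688])
(array([0.48708379, 0.28231639, 0.08446266]), [0.004424641529777563, 0.004424641529777563])
bottle [ 0.64171836 -0.04531504  0.14      ]
timer [0.61454564 0.35259825 0.049     ]
carton [array([0.478, 0.314, 0.08 ]), array([0.481, 0.021, 0.08 ]), array([0.648, 0.024, 0.08 ])] box [ 0.4252714  -0.51860285  0.026     ]
```

```bash
python3 - <<'E'
from h import *
T=cam("top")
for p in((165.5,238.2),(193.6,231.4),(221,225.7)):print(np.round(plane(p,*T,.012),4))
s=readout.read_state();R=np.array(s["tcp_rot"]);print(np.degrees(np.arctan2(R[1,1],R[0,1])),s["joint_positions"])
E
```

```text
[0.4153 0.4649 0.012 ]
[0.439  0.3718 0.012 ]
[0.4591 0.2805 0.012 ]
71.67661488220195 [ 6.14497005e+01  3.02663612e+01  8.21385993e+01  6.09362756e-04
  6.76887076e+01 -1.02271324e+01]
```

```bash
python3 -m inch '[[4,-3,0,-7,8.7],[8,-6,0,-14,8.7],[12,-10,0,-21,8.7],[16,-14,0,-28,8.7],[20,-17,0,-35,8.7],[23.9,-21,0,-42,8.7],[23.9,-21,-2,-49,8.7],[23.9,-21,-4,-56,8.7],[23.9,-21,-6,-58,8.7],[23.9,-21,-6,-58,8.7]]'
python3 - <<'E'
from h import *
s=readout.read_state();print(s["position"],s["joint_positions"])
wrist("w1")
E
```

```text
time_s: 0.98
position: [0.4342, 0.3801, 0.1585]
tcp_rot: [[-0.232, 0.973, -0.008], [0.973, 0.232, -0.005], [-0.003, -0.009, -1.0]]
force: [-1.1, -0.8, -0.5]
opening: 0.999
grasp_force: 0.0
[0.4342449  0.38005233 0.15847662] [ 3.01027399e+01  3.14017605e+01  9.22750876e+01 -6.16342041e-04
  5.68428606e+01  1.66755010e+01]
```

View pics/w1.png

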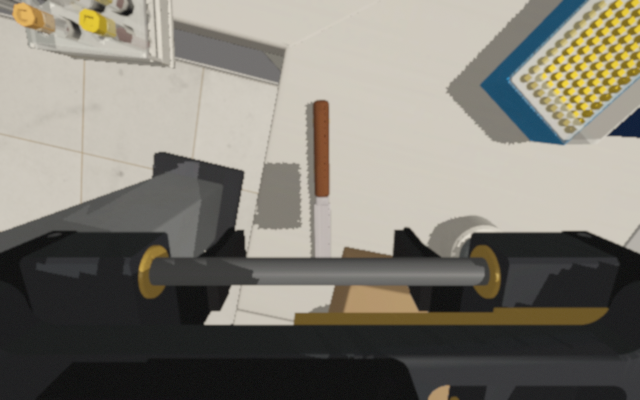

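The wrist view shows the handle from (320,101) to (322,196) and the blade going down under the gripper to about (322,255). I'll measure its line and height.

```bash
python3 - <<'E'
from h import *
T=cam("top");W=wl("w1")
im=cv2.imread("pics/w1.png").astype(int)
m=((im[...,2]-im[...,0]>35)&(im[...,2]<190)).astype(np.uint8);m[:,:300]=0;m[:,340:]=0;m[:90]=0;m[215:]=0
r=cv2.minAreaRect(cv2.findNonZero(m));print(r)
ys,xs=np.nonzero(m);f=np.polyfit(ys,xs,1);y0,y1=ys.min(),ys.max()+1
A=(np.polyval(f,y0),y0);B=(np.polyval(f,y1),y1);print(A,B)
a,b=plane(A,*W,.018),plane(B,*W,.018);print(a,b,np.linalg.norm(a-b),np.degrees(np.arctan2(*(b-a)[1::-1])))
print(tri([(A,*W),((165.5,238.2),*T)]),tri([(B,*W),((193.6,231.4),*T)]))
u=(b-a)/np.linalg.norm(b-a);g=b-u*.011;s=readout.read_state()
print("target",g,"delta cm",100*(g-s["position"])[:2]);R=np.array(s["tcp_rot"]);print(np.degrees(np.arctan2(R[1,1],R[0,1])))
E
```

```text
((321.5, 148.5), (95.0, 15.0), 90.0)
(np.float64(320.9616395124476), np.int64(101)) (np.float64(321.6595649943622), np.int64(197))
[0.41517662 0.46454402 0.018     ] [0.43842513 0.37156314 0.018     ] 0.09584329508631609 -75.96184605581568
(array([0.41519718, 0.46476617, 0.01255829]), [9.475526810793803e-05, 9.475526810786524e-05]) (array([0.43870345, 0.37084471, 0.01528586]), [0.00010508874976755031, 0.00010508874976748382])
target [0.43575688 0.38223462 0.018     ] delta cm [0.15039186 0.06664273]
13.617703099069328
```

```bash
python3 -m inch '[[0.1,-0.1,-4,0,8],[0.1,-0.1,-8,0,6],[0.1,-0.1,-12,0,5],[0.1,-0.1,-14,0,5],[0.1,-0.1,-15.2,0,5],[0.1,-0.1,-15.7,0,5],[0.1,-0.1,-15.7,0,5],[0.1,-0.1,-15.7,0,5]]'
```

```text
time_s: 1.7
position: [0.4373, 0.3835, 0.0071]
tcp_rot: [[-0.238, 0.971, 0.003], [0.971, 0.238, 0.002], [0.001, 0.003, -1.0]]
force: [0.9, -0.1, 0.7]
opening: 0.589
grasp_force: 0.0
```

```bash
python3 -m inch '[[0,0,-0.3,0,5],[0,0,-0.4,0,3],[0,0,-0.4,0,0],[0,0,-0.4,0,0],[0,0,-0.4,0,0],[0,0,-0.4,0,0],[0,0,-0.4,0,0],[0,0,-0.4,0,0],[0,0,-0.4,0,0],[0,0,-0.4,0,0]]'
```

```text
time_s: 2.53
position: [0.4363, 0.3822, 0.0016]
tcp_rot: [[-0.236, 0.972, -0.0], [0.972, 0.236, -0.0], [-0.0, -0.0, -1.0]]
force: [-1.1, -1.4, 1.6]
opening: 0.181
grasp_force: 29.9
```

```bash
python3 -m inch '[[0,0,2,0,0],[0,0,5,0,0],[0,0,9,0,0],[0,-2,12,0,0],[0,-5,13,2,0],[0,-8.5,13,4,0],[0,-12,13,6,0],[0,-15.5,13,8,0],[0,-19,13,9.5,0],[0,-22.5,13,9.5,0]]' && python3 -m inch '[[0,-3.5,0,0,0],[0,-7,0,0,0],[0,-10.5,0,0,0],[0,-14,-1,0,0],[0,-17,-2,0,0],[0,-19.5,-3,0,0],[0,-21.5,-3,0,0],[0,-22,-3,0,0],[0,-22,-3,0,0],[0,-22,-3,0,0]]'
python3 - <<'E'
from h import *
wrist("w2");o=np.zeros((600,800,3),np.uint8)
w=cv2.imread("pics/w2.png")
for n in("scene","top"):
    c=cams.capture(n);cv2.imwrite(f"pics/{n}2.png",c["image"])
t=cv2.imread("pics/top2.png")[160:260,300:400];s=cv2.imread("pics/scene2.png")[190:290,280:380]
o[:250,:400]=cv2.resize(w,(400,250));o[:400,400:]=cv2.resize(t,(400,400),interpolation=cv2.INTER_CUBIC);o[250:600,:350]=cv2.resize(s,(350,350),interpolation=cv2.INTER_CUBIC)
cv2.imwrite("pics/c2.png",o)
E
```

```text
time_s: 3.37
position: [0.4361, 0.1558, 0.1315]
tcp_rot: [[-0.395, 0.919, 0.0], [0.919, 0.395, -0.0], [-0.0, 0.0, -1.0]]
force: [0.8, 0.1, -1.9]
opening: 0.181
grasp_force: 29.9
time_s: 4.2
position: [0.4362, -0.0624, 0.1016]
tcp_rot: [[-0.393, 0.92, -0.0], [0.92, 0.393, 0.0], [0.001, -0.0, -1.0]]
force: [0.4, -0.6, -0.6]
opening: 0.18
grasp_force: 29.9
```

View pics/c2.png

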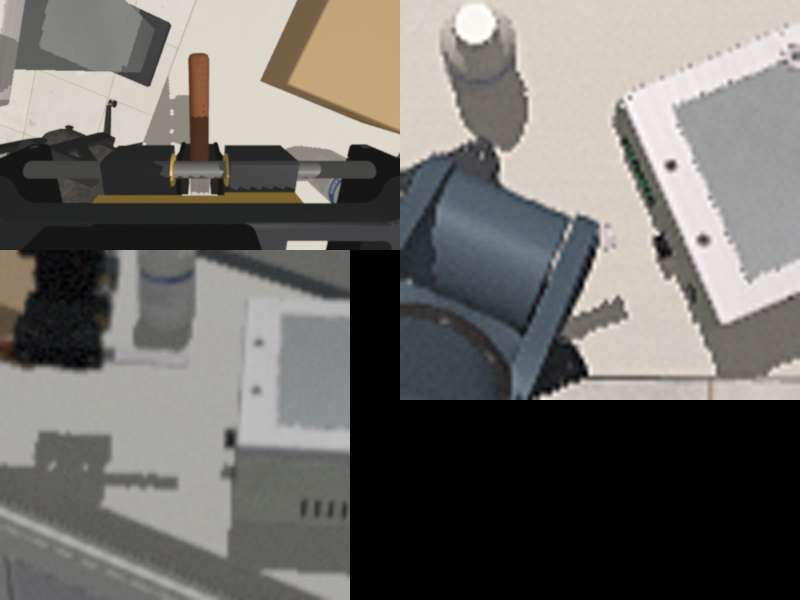

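Tip at top px (353,219) and scene px (333.4,220.9). The two screw holes are at top px (367.8,201.3) and (375.8,219.8), symmetric about the middle. Next I'll fit the lid's edges and triangulate the tip.

```bash
python3 - <<'E'
from h import *
T=cam("top");S=cam("scene")
tip=tri([((353,219.2),*T),((333.4,220.9),*S)]);print("tip",tip)
for a,b in(((367.8,201.3),(353.7,216.6)),((375.8,219.8),(353.1,230))):
    print("hole",np.round(plane(a,*T,.106),4),np.round(plane(b,*S,.106),4),tri([(a,*T),(b,*S)]))
im=cv2.imread("pics/top0.png")[150:255,340:440]
hsv=im.astype(int);m=((hsv.min(2)>195)).astype(np.uint8)
cs,_=cv2.findContours(m,cv2.RETR_EXTERNAL,cv2.CHAIN_APPROX_NONE);cs=sorted(cs,key=cv2.contourArea)
c=cs[-1][:,0]+[340,150];print(cv2.contourArea(cs[-1]))
w=np.array([plane(p,*T,.106)[:2] for p in c])
r=cv2.minAreaRect((w*1000).astype(np.float32));print(r,np.round(cv2.boxPoints(r)))
h=np.array([.4,-.917]);q=(w-[.4965,-.205])@h;v=(w-[.4965,-.205])@[.917,.4]
k=(abs(v)<.075)&(q<.03);L=cv2.fitLine((w[k]*1000).astype(np.float32),cv2.DIST_HUBER,0,.1,.1).ravel();print(k.sum(),L,np.degrees(np.arctan2(L[1],L[0])))
E
```

```text
tip (array([ 0.47606309, -0.15721195,  0.10712118]), [0.00041735014172473224, 0.00041735014172475225])
hole [ 0.5333 -0.2038  0.106 ] [ 0.5264 -0.2055  0.106 ] (array([ 0.53356791, -0.2034771 ,  0.09958842]), [0.0011507986790150967, 0.0011507986790150434])
hole [ 0.4748 -0.2286  0.106 ] [ 0.4695 -0.2308  0.106 ] (array([ 0.47505075, -0.2288376 ,  0.10043897]), [0.0004899250278068264, 0.0004899250278068337])
922.0
((532.647705078125, -275.4453125), (195.417724609375, 157.61007690429688), 23.50942039489746) [[ 412. -242.]
 [ 474. -387.]
 [ 654. -309.]
 [ 591. -164.]]
82 [ 9.1690993e-01  3.9909413e-01  4.9683160e+02 -2.0879121e+02] 23.52156
```

Tip is about 50 mm out and 3.6 mm to the side, and heading matches (23.5°). I'll lower to slot height, insert about 10 mm and check the force.

```bash
python3 -m inch '[[0.3,0.1,-1.5,0.3,0],[0.3,0.1,-2.75,0.3,0],[0.3,0.1,-2.75,0.3,0],[0.9,-1.3,-2.75,0.3,0],[1.5,-2.7,-2.75,0.3,0],[1.9,-3.6,-2.75,0.3,0],[2.3,-4.5,-2.75,0.3,0],[2.5,-5,-2.75,0.3,0],[2.7,-5.4,-2.75,0.3,0],[2.7,-5.4,-2.75,0.3,0]]'
```

```text
time_s: 5.18
position: [0.4641, -0.1179, 0.0742]
tcp_rot: [[-0.397, 0.918, 0.001], [0.918, 0.397, -0.001], [-0.001, 0.001, -1.0]]
force: [0.8, 0.2, -1.6]
opening: 0.182
grasp_force: 29.9
```

```bash
python3 -m inch '[[0.2,-0.5,0,0,0],[0.45,-1,0,0,0],[0.65,-1.5,0,0,0],[0.9,-2,0,0,0],[0.9,-2,0,0,0],[0.9,-2,0,0,0]]' && python3 -m inch '[[0,0,-0.3,0,0],[0,0,-0.6,0,0],[0,0,-0.8,0,0],[0,0,-1,0,0],[0,0,-1,0,0]]'
```

```text
time_s: 5.68
position: [0.4727, -0.137, 0.074]
tcp_rot: [[-0.398, 0.917, 0.0], [0.917, 0.398, -0.0], [-0.0, 0.0, -1.0]]
force: [0.5, 0.4, -1.0]
opening: 0.184
grasp_force: 29.9
time_s: 6.1
position: [0.4728, -0.1367, 0.0639]
tcp_rot: [[-0.399, 0.917, 0.001], [0.917, 0.399, -0.0], [-0.001, 0.0, -1.0]]
force: [0.8, 1.2, 3.2]
opening: 0.182
grasp_force: 30.0
```

```bash
python3 -m inch '[[0,0,-0.3,0,0],[0,0,-0.6,0,0],[0,0,-0.6,0,0]]' && python3 -m inch '[[0,0,-0.3,0,0],[0,0,-0.6,0,0],[0,0,-0.6,0,0]]'&& python3 -m inch '[[0,0,-0.3,0,0],[0,0,-0.6,0,0],[0,0,-0.6,0,0]]'
```

```text
time_s: 6.35
position: [0.473, -0.1371, 0.0578]
tcp_rot: [[-0.399, 0.917, 0.001], [0.917, 0.399, -0.001], [-0.001, 0.001, -1.0]]
force: [1.5, 0.4, 2.4]
opening: 0.185
grasp_force: 30.0
time_s: 6.6
position: [0.4735, -0.1377, 0.0521]
tcp_rot: [[-0.398, 0.917, 0.002], [0.917, 0.398, -0.002], [-0.003, 0.001, -1.0]]
force: [1.5, -2.8, 5.1]
opening: 0.182
grasp_force: 30.0
time_s: 6.85
position: [0.474, -0.1384, 0.0463]
tcp_rot: [[-0.398, 0.917, 0.003], [0.917, 0.398, -0.003], [-0.004, 0.002, -1.0]]
force: [1.3, -2.6, 5.3]
opening: 0.185
grasp_force: 30.0
```

```bash
python3 -m inch '[[0.05,-0.1,-0.3,0,0],[0.1,-0.2,-0.6,0,0],[0.1,-0.2,-0.6,0,0]]' && python3 -m inch '[[0.05,-0.1,-0.3,0,0],[0.1,-0.2,-0.6,0,0],[0.1,-0.2,-0.6,0,0]]'
python3 - <<'E'
from h import *
o=np.zeros((400,800,3),np.uint8)
for i,(n,(x,y)) in enumerate((("scene",(310,190)),("top",(330,150)))):
    c=cams.capture(n);cv2.imwrite(f"pics/{n}3.png",c["image"]);o[:,400*i:400*i+400]=cv2.resize(c["image"][y:y+100,x:x+100],(400,400),interpolation=cv2.INTER_CUBIC)
cv2.imwrite("pics/c3.png",o)
E
```

```text
time_s: 7.1
position: [0.4746, -0.14, 0.0402]
tcp_rot: [[-0.398, 0.917, 0.003], [0.917, 0.398, -0.002], [-0.003, 0.002, -1.0]]
force: [1.5, -0.9, 5.3]
opening: 0.184
grasp_force: 30.0
time_s: 7.35
position: [0.4751, -0.1409, 0.0366]
tcp_rot: [[-0.398, 0.918, 0.002], [0.918, 0.398, -0.001], [-0.001, 0.002, -1.0]]
force: [-0.9, 2.8, 27.6]
opening: 0.182
grasp_force: 30.0
```

View pics/c3.png

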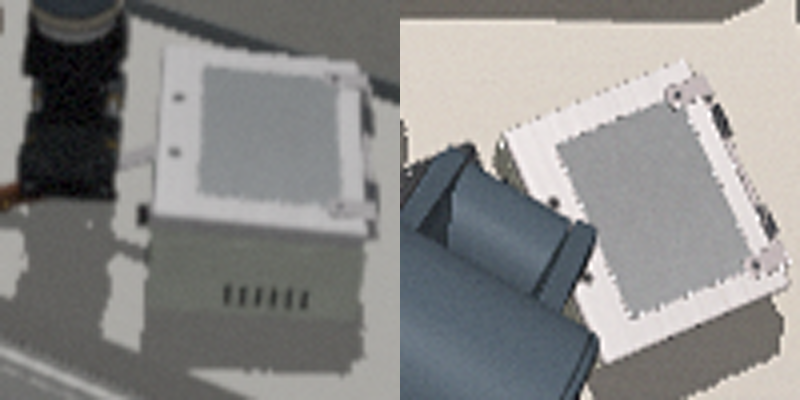

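Handle's rear end seems to have touched the counter (27 N), and the lid's front edge has visibly risen. I'll now lift the tilted spatula.

```bash
python3 -m inch '[[0,0,0.5,0,0],[0,0,1,0,0],[0,0,1.2,0,0],[0,0,1.2,0,0]]' && python3 -m inch '[[0,0,0.4,0,0],[0,0,0.8,0,0],[0,0,1.2,0,0],[0,0,1.2,0,0]]'
python3 -m inch '[[0,0,0.4,0,0],[0,0,0.8,0,0],[0,0,1.0,0,0],[0,0,1.0,0,0]]'
python3 - <<'E'
from h import *
for n in("scene","top"):
    c=cams.capture(n);cv2.imwrite(f"pics/{n}4.png",c["image"])
a=cv2.imread("pics/scene4.png")[190:290,310:410]
b=cv2.imread("pics/top4.png")[150:250,330:430]
cv2.imwrite("pics/c4.png",cv2.resize(np.hstack([a,b]),None,fx=4,fy=4,interpolation=cv2.INTER_CUBIC))
E
```

```text
time_s: 7.78
position: [0.4732, -0.1398, 0.0455]
tcp_rot: [[-0.398, 0.917, -0.003], [0.917, 0.398, 0.002], [0.003, -0.002, -1.0]]
force: [-0.1, 1.0, -3.9]
opening: 0.181
grasp_force: 30.0
time_s: 8.12
position: [0.4747, -0.141, 0.0587]
tcp_rot: [[-0.398, 0.917, 0.001], [0.917, 0.398, -0.001], [-0.001, 0.0, -1.0]]
force: [-0.9, 0.1, -1.5]
opening: 0.185
grasp_force: 30.0
time_s: 8.45
position: [0.4752, -0.1414, 0.0689]
tcp_rot: [[-0.398, 0.917, 0.002], [0.917, 0.398, -0.001], [-0.002, 0.001, -1.0]]
force: [0.1, -0.1, -2.6]
opening: 0.181
grasp_force: 30.0
```

View pics/c4.png

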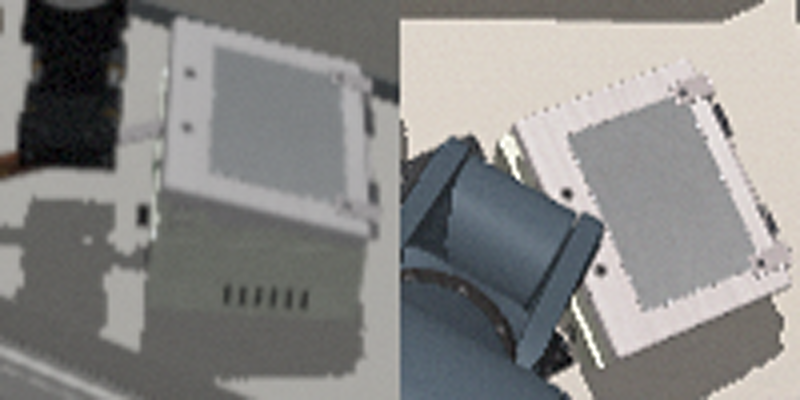

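```bash
python3 - <<'E'
from h import *
T=cam("top");S=cam("scene")
for a,b in(((359.2,181.2),(353.75,195.5)),((385,238.7),(351.2,237))):print(tri([(a,*T),(b,*S)]))
E
```

```text
(array([ 0.59190454, -0.17383225,  0.13457076]), [0.0007863413543484834, 0.0007863413543485523])
(array([ 0.41351815, -0.25178463,  0.13481213]), [0.0011715313191745643, 0.0011715313191745622])
```

```bash
python3 -m inch '[[0,0,0.4,0,0],[0,0,0.4,0,0],[0,0,0,0,0],[0,0,-0.4,0,0],[0,0,-0.8,0,0],[0,0,-1.2,0,0],[0,0,-1.2,0,0],[0,0,-1.2,0,0]]' && python3 -m inch '[[-0.2,0.5,0,0,0],[-0.6,1.4,0,0,0],[-1.2,2.8,0,0,0],[-2,4.6,0,0,0],[-2.8,6.4,0,0,0],[-3.2,7.3,0,0,0],[-3.6,8.2,0,0,0],[-3.6,8.2,1,0,0],[-3.6,8.2,2,0,0],[-3.6,8.2,2,0,0]]'
python3 - <<'E'
from h import *
for n in("scene","top"):
    c=cams.capture(n);cv2.imwrite(f"pics/{n}5.png",c["image"])
a=cv2.imread("pics/scene5.png")[190:290,280:380]
b=cv2.imread("pics/top5.png")[150:250,320:420]
cv2.imwrite("pics/c5.png",cv2.resize(np.hstack([a,b]),None,fx=4,fy=4,interpolation=cv2.INTER_CUBIC))
E
```

```text
time_s: 9.22
position: [0.4739, -0.1403, 0.0554]
tcp_rot: [[-0.398, 0.917, -0.002], [0.917, 0.398, 0.001], [0.002, -0.001, -1.0]]
force: [-0.2, 1.0, -2.6]
opening: 0.183
grasp_force: 30.0
time_s: 10.05
position: [0.4396, -0.0586, 0.0774]
tcp_rot: [[-0.399, 0.917, 0.004], [0.917, 0.399, -0.002], [-0.003, 0.003, -1.0]]
force: [0.2, 0.3, -0.7]
opening: 0.178
grasp_force: 30.0
```

View pics/c5.png

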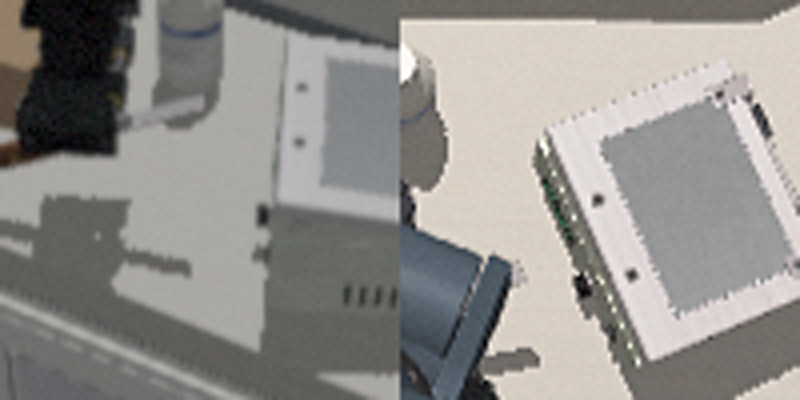

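```bash
python3 -m inch '[[-0.4,0.9,-1,0,0],[-0.8,1.8,-2,0,0],[-0.8,1.8,-3,0,0],[-0.8,1.8,-4,0,0],[-0.8,1.8,-4.8,0,0],[-0.8,1.8,-5.6,0,0],[-0.8,1.8,-6.2,0,0],[-0.8,1.8,-6.8,0,0],[-0.8,1.8,-6.8,0,0]]' && python3 -m inch '[[0,0,-0.3,0,0],[0,0,-0.5,0,0],[0,0,-0.5,0,0],[0,0,-0.5,0,0]]'
```

```text
time_s: 10.9
position: [0.4309, -0.041, 0.0072]
tcp_rot: [[-0.397, 0.918, 0.0], [0.918, 0.397, 0.0], [0.0, 0.0, -1.0]]
force: [1.4, -1.5, 1.8]
opening: 0.182
grasp_force: 30.0
time_s: 11.23
position: [0.4307, -0.0408, 0.0031]
tcp_rot: [[-0.398, 0.917, 0.001], [0.917, 0.398, -0.0], [-0.0, 0.0, -1.0]]
force: [1.5, -3.6, 1.0]
opening: 0.179
grasp_force: 30.0
```

```bash
python3 -m inch '[[0,0,0,0,1.8],[0,0,0,0,2.5],[0,0,0,0,3.5],[0,0,0,0,4],[0,0,1,0,4],[0,0,4,0,4],[0,0,8,0,6],[0,0,12,0,8.7],[0,0,16,0,8.7],[0,0,18,0,8.7]]' && python3 -m inch '[[0.5,-1,0,-7,8.7],[1.5,-3,0,-14,8.7],[2.5,-5,0,-21,8.7],[3.5,-7,0,-28,8.7],[4.5,-9,0,-35,8.7],[5.5,-11,0,-42,8.7],[6.5,-13,0,-49,8.7],[7,-15,0,-56,8.7],[7.5,-17,0,-63,8.7],[8,-18.5,0,-70,8.7]]' && python3 -m inch '[[0.4,-1,0,-7,8.7],[0.6,-1.6,0,-14,8.7],[0.6,-1.6,0,-20,8.7],[0.6,-1.6,0,-20,8.7]]'
python3 - <<'E'
from h import *
wrist("w6")
for n in("scene","top"):
    c=cams.capture(n);cv2.imwrite(f"pics/{n}6.png",c["image"]);C=cam(n)
    x0,x1,y0,y1=(240,345,200,290) if n=="scene" else (250,350,222,256)
    im=c["image"][y0:y1,x0:x1].astype(int);m=((im[...,2]-im[...,0]>25)&(im[...,2]<170)).astype(np.uint8)
    k,l,st,ce=cv2.connectedComponentsWithStats(m)
    for i in range(1,k):
        if st[i,4]>15:
            p=cv2.findNonZero((l==i).astype(np.uint8))[:,0]+[x0,y0];r=cv2.minAreaRect(p.astype(np.int32));b=cv2.boxPoints(r);print(n,st[i,4],np.round(r[0],1),r[1],np.round(b.tolist(),1).tolist(),np.round(plane(r[0],*C,.01),3))
a=cv2.imread("pics/scene6.png")[190:290,260:400];b=cv2.imread("pics/top6.png")[150:260,290:430];w=cv2.imread("pics/w6.png")
o=np.zeros((600,800,3),np.uint8);o[:286,:400]=cv2.resize(a,(400,286),interpolation=cv2.INTER_CUBIC);o[:314,400:]=cv2.resize(b,(400,314),interpolation=cv2.INTER_CUBIC);o[320:570,:400]=cv2.resize(w,(400,250))
cv2.imwrite("pics/c6.png",o)
E
```

```text
time_s: 12.07
position: [0.43, -0.0401, 0.1864]
tcp_rot: [[-0.4, 0.916, 0.002], [0.916, 0.4, -0.001], [-0.001, 0.001, -1.0]]
force: [0.5, -0.6, 0.7]
opening: 0.68
grasp_force: 0.0
time_s: 12.9
position: [0.5091, -0.2257, 0.1821]
tcp_rot: [[0.729, 0.684, -0.004], [0.684, -0.729, 0.002], [-0.001, -0.004, -1.0]]
force: [0.3, 0.9, 0.5]
opening: 1.0
grasp_force: 0.0
time_s: 13.23
position: [0.515, -0.2406, 0.182]
tcp_rot: [[0.918, 0.397, -0.004], [0.398, -0.918, 0.003], [-0.002, -0.004, -1.0]]
force: [0.4, 0.1, 0.6]
opening: 1.0
grasp_force: 0.0
scene 793 [272.5 211. ] (22.0, 65.0) [[240.0, 200.0], [305.0, 200.0], [305.0, 222.0], [240.0, 222.0]] [0.511 0.11  0.01 ]
scene 106 [286.  238.5] (5.0, 26.0) [[273.0, 236.0], [299.0, 236.0], [299.0, 241.0], [273.0, 241.0]] [ 0.416 -0.008  0.01 ]
scene 18 [271.  281.2] (8.219949722290039, 2.6303837299346924) [[269.1, 277.3], [271.6, 276.9], [273.0, 285.0], [270.4, 285.4]] [ 0.238 -0.067  0.01 ]
top 33 [316.1 234.2] (4.456687927246094, 7.427813529968262) [[311.8, 233.5], [318.7, 230.7], [320.3, 234.9], [313.4, 237.6]] [ 0.434 -0.04   0.01 ]
```

View pics/c6.png

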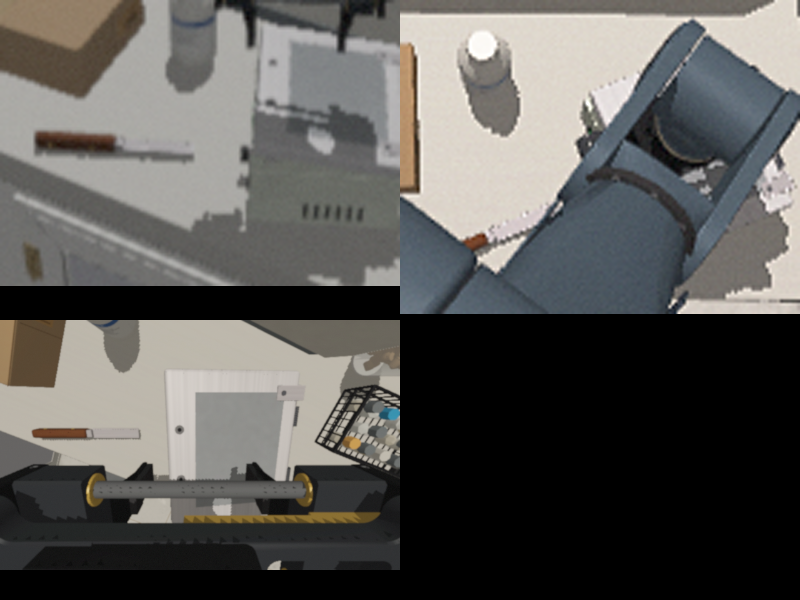

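Spatula lies flat on the counter. In the wrist view the lid's front edge is at x≈268 (full scale), between the fingers. Check its position in the incubator frame.

```bash
cat >> h.py <<'E'
F=np.array([.4995,-.202]);Hh=np.array([.3987,-.917]);V=np.array([.917,.3988])
def edge(name,rows=(100,180)):
    """front lid edge columns in wrist picture: first bright pixel from left near the lid"""
    im=cv2.imread(f"pics/{name}.png")
    return im
E
python3 - <<'E'
from h import *
W=wl("w6");im=cv2.imread("pics/w6.png");s=readout.read_state();p=np.array(s["position"])
print("tcp s,v",(p[:2]-F)@Hh,(p[:2]-F)@V)
g=im.min(2).astype(int)
for y in(100,140,180,205):
    r=g[y,240:300];print(y,r.tolist()[::2])
for y in(100,140,180):
  for z in(.1297,.12):
    q=plane((268,y),*W,z);print(y,z,np.round((q[:2]-F)@Hh,4),np.round((q[:2]-F)@V,3))
E
```

```text
tcp s,v 0.04167229606961695 -0.0007497818289343358
100 [173, 172, 172, 172, 172, 172, 172, 172, 173, 172, 172, 167, 154, 182, 198, 202, 204, 202, 199, 200, 200, 201, 200, 200, 201, 203, 201, 197, 196, 196]
140 [172, 173, 172, 172, 172, 172, 171, 171, 170, 171, 171, 172, 163, 161, 181, 197, 201, 201, 199, 196, 197, 198, 198, 197, 198, 200, 200, 197, 195, 195]
180 [171, 171, 171, 172, 172, 171, 172, 172, 171, 172, 172, 172, 172, 163, 161, 180, 193, 197, 198, 196, 184, 141, 118, 113, 115, 121, 162, 191, 193, 193]
205 [172, 171, 171, 171, 172, 172, 171, 170, 171, 171, 170, 171, 172, 171, 159, 170, 185, 194, 195, 195, 192, 191, 192, 193, 190, 192, 194, 194, 191, 191]
100 0.1297 0.0072 0.083
100 0.12 0.0056 0.083
140 0.1297 0.0059 0.056
140 0.12 0.0043 0.055
180 0.1297 0.0046 0.027
180 0.12 0.0029 0.025
```

```bash
python3 -m inch '[[0,0,-2,0,8.7],[0,0,-4,0,8.7],[0,0,-5,0,8.7],[0,0,-5.7,0,8.7],[0,0,-6.1,0,8.7],[0,0,-6.1,0,8.7],[0,0,-6.1,0,8.7]]'
```

```text
time_s: 13.97
position: [0.5167, -0.2418, 0.1224]
tcp_rot: [[0.917, 0.399, 0.001], [0.399, -0.917, -0.0], [0.0, 0.001, -1.0]]
force: [-0.5, 1.2, 0.6]
opening: 0.994
grasp_force: 0.0
```

```bash
python3 -m inch '[[0,0,-0.2,0,8.7],[0.14,-0.32,-0.2,0,8.7],[0.2,-0.46,-0.1,0,8.7],[0.26,-0.6,0.2,0,8.7],[0.32,-0.73,0.6,0,8.7],[0.38,-0.87,1.0,0,8.7],[0.44,-1.0,1.4,0,8.7],[0.52,-1.19,1.8,0,8.7],[0.52,-1.19,1.8,0,8.7]]'
cat > ang.py <<'E'
from h import *
import sys
def proj(X,K,p,R):
    c=R.T@(X-p);return (K@c)[:2]/c[2]
def lidpt(th,r,t,v):
    s=.155-r*np.cos(th)+t*np.sin(th);return np.r_[F+Hh*s+V*v,.088+r*np.sin(th)+t*np.cos(th)]
def angle(name):
    W=wl(name);im=cv2.imread(f"pics/{name}.png");g=cv2.GaussianBlur(im.min(2),(3,3),0)
    k=cv2.morphologyEx(g,cv2.MORPH_BLACKHAT,np.ones((25,25),np.uint8))
    m=(k>35).astype(np.uint8);n,l,st,ce=cv2.connectedComponentsWithStats(m);best=[]
    for th in np.arange(.0,1.25,.01):
        q=proj(lidpt(th,.140,.018,.030),*W)
        for i in range(1,n):
            w,h,a=st[i,2:5]
            if 12<a<400 and max(w,h)<2.5*min(w,h): best.append((np.hypot(*(ce[i]-q)),round(th,2),ce[i].round(1).tolist(),int(a)))
    best.sort(key=lambda b:b[0]);return best[:3]
if __name__=="__main__":
    if len(sys.argv)>2: wrist(sys.argv[1])
    for b in angle(sys.argv[1]):print(b)
E
python3 ang.py w6; python3 ang.py w7 1
```

```text
time_s: 14.72
position: [0.5196, -0.2492, 0.1401]
tcp_rot: [[0.918, 0.397, -0.005], [0.397, -0.918, 0.009], [-0.001, -0.011, -1.0]]
force: [-1.4, 10.5, 1.9]
opening: 1.0
grasp_force: 4.6
(np.float64(1.130890982714378), np.float64(0.13), [286.7, 175.2], 164)
(np.float64(1.1668711272801449), np.float64(0.12), [286.7, 175.2], 164)
(np.float64(1.281196634378827), np.float64(0.14), [286.7, 175.2], 164)
(np.float64(1.3958715923663316), np.float64(0.27), [269.1, 197.2], 301)
(np.float64(1.402548419030981), np.float64(0.26), [269.1, 197.2], 301)
(np.float64(1.8357602808247675), np.float64(0.25), [269.1, 197.2], 301)
```

```bash
python3 -m inch '[[0.08,-0.18,0.5,0,8.7],[0.16,-0.36,0.98,0,8.7],[0.25,-0.57,1.47,0,8.7],[0.34,-0.79,1.96,0,8.7],[0.46,-1.05,2.5,0,8.7],[0.59,-1.35,3.05,0,8.7],[0.59,-1.35,3.05,0,8.7]]'; python3 ang.py w8 1
```

```text
time_s: 15.35
position: [0.5258, -0.2634, 0.1714]
tcp_rot: [[0.917, 0.398, -0.004], [0.398, -0.917, 0.008], [-0.001, -0.009, -1.0]]
force: [-2.6, 8.0, 5.1]
opening: 0.997
grasp_force: 4.9
(np.float64(0.9055817730739313), np.float64(0.49), [270.9, 195.5], 273)
(np.float64(1.1691188467137152), np.float64(0.5), [270.9, 195.5], 273)
(np.float64(1.804109892818872), np.float64(0.48), [270.9, 195.5], 273)
```

```bash
python3 -m inch '[[0.12,-0.28,0.45,0,8.7],[0.24,-0.55,0.9,0,8.7],[0.39,-0.9,1.38,0,8.7],[0.55,-1.26,1.87,0,8.7],[0.55,-1.26,1.87,0,8.7],[0.55,-1.26,1.87,0,8.7]]'; python3 ang.py w9 1
```

```text
time_s: 15.9
position: [0.5314, -0.2763, 0.1902]
tcp_rot: [[0.917, 0.398, -0.004], [0.398, -0.917, 0.007], [-0.001, -0.008, -1.0]]
force: [-2.0, 7.9, 6.3]
opening: 1.0
grasp_force: 5.0
(np.float64(0.8375388527118787), np.float64(0.65), [271.3, 194.5], 245)
(np.float64(1.1739185376386583), np.float64(0.64), [271.3, 194.5], 245)
(np.float64(2.164875706326702), np.float64(0.66), [271.3, 194.5], 245)
```

```bash
python3 -m inch '[[-0.04,0.09,-0.3,0,8.7],[-0.08,0.18,-0.6,0,8.7],[-0.12,0.27,-1.0,0,8.7],[-0.12,0.27,-1.4,0,8.7],[-0.12,0.27,-1.8,0,8.7],[-0.12,0.27,-2.2,0,8.7],[-0.12,0.27,-2.2,0,8.7]]'; python3 ang.py w10 1
```

```text
time_s: 16.53
position: [0.5246, -0.2615, 0.1657]
tcp_rot: [[0.918, 0.395, -0.018], [0.396, -0.918, 0.032], [-0.004, -0.036, -0.999]]
force: [-6.5, 26.5, 14.0]
opening: 1.002
grasp_force: 15.5
(np.float64(0.9759308455411791), np.float64(0.46), [269.4, 195.8], 281)
(np.float64(1.3873578853456052), np.float64(0.47), [269.4, 195.8], 281)
(np.float64(1.583065917730227), np.float64(0.45), [269.4, 195.8], 281)
```

Friction is too high to slide down under load, so the arm yielded and the lid followed. I'll go back up, take the load off by backing out, then drop quickly so the corner lands on the finger's face.

```bash
python3 -m inch '[[0.12,-0.27,0.8,0,8.7],[0.12,-0.27,1.6,0,8.7],[0.12,-0.27,2.2,0,8.7],[0.12,-0.27,2.2,0,8.7],[-0.2,0.46,2.2,0,8.7],[-0.36,0.83,1.2,0,8.7],[-0.36,0.83,0,0,8.7],[-0.36,0.83,0,0,8.7]]'; python3 ang.py w11 1
```

```text
time_s: 17.25
position: [0.525, -0.2604, 0.1652]
tcp_rot: [[0.919, 0.395, -0.007], [0.395, -0.918, 0.017], [0.0, -0.019, -1.0]]
force: [-1.2, 15.3, 6.4]
opening: 1.003
grasp_force: 8.0
(np.float64(0.9119832538619201), np.float64(0.48), [272.9, 198.6], 288)
(np.float64(1.4819839275753388), np.float64(0.47), [272.9, 198.6], 288)
(np.float64(1.6033423126153044), np.float64(0.49), [272.9, 198.6], 288)
```

```bash
python3 -m inch '[[0.08,-0.18,0.45,0,8.7],[0.18,-0.41,0.9,0,8.7],[0.3,-0.69,1.35,0,8.7],[0.44,-1.0,1.75,0,8.7],[0.56,-1.28,2.15,0,8.7],[0.7,-1.6,2.5,0,8.7],[0.8,-1.84,2.8,0,8.7],[0.8,-1.84,2.8,0,8.7]]'; python3 ang.py w12 1
```

```text
time_s: 17.97
position: [0.5348, -0.2823, 0.1967]
tcp_rot: [[0.918, 0.398, -0.003], [0.398, -0.918, 0.01], [0.001, -0.01, -1.0]]
force: [-3.0, 10.8, 11.4]
opening: 1.001
grasp_force: 8.2
(np.float64(0.6100018586572467), np.float64(0.74), [275.4, 196.6], 235)
(np.float64(1.458041299069517), np.float64(0.73), [275.4, 196.6], 235)
(np.float64(2.1272772277283307), np.float64(0.75), [275.4, 196.6], 235)
```

```bash
python3 -m inch '[[-0.4,0.92,0,0,8.7],[-0.6,1.38,0,0,8.7]]'; python3 ang.py w13 1
```

```text
time_s: 18.18
position: [0.5302, -0.2729, 0.1956]
tcp_rot: [[0.917, 0.399, 0.001], [0.399, -0.917, -0.001], [0.0, 0.001, -1.0]]
force: [0.2, -0.1, -0.3]
opening: 0.998
grasp_force: 0.0
(np.float64(0.5571527730948266), np.float64(0.71), [288.5, 195.1], 233)
(np.float64(1.6314524923682432), np.float64(0.7), [288.5, 195.1], 233)
(np.float64(2.002352479179274), np.float64(0.72), [288.5, 195.1], 233)
```

```bash
python3 -m inch '[[0,0,-1.5,0,8.7],[0,0,-2.5,0,8.7]]'; python3 ang.py w14 1
```

```text
time_s: 18.4
position: [0.53, -0.273, 0.1699]
tcp_rot: [[0.917, 0.398, 0.0], [0.398, -0.917, 0.0], [0.0, -0.0, -1.0]]
force: [-1.9, 3.1, 1.7]
opening: 0.997
grasp_force: 1.6
(np.float64(1.0477950483940308), np.float64(0.67), [276.9, 206.1], 319)
(np.float64(1.2246755868050325), np.float64(0.68), [276.9, 206.1], 319)
(np.float64(2.7278388640593256), np.float64(0.66), [276.9, 206.1], 319)
```

```bash
python3 -m inch '[[-0.18,0.41,0,0,7.8],[-0.36,0.82,0,0,6.9],[-0.54,1.24,0,0,6],[-0.7,1.6,0,0,5.2],[-0.7,1.6,0,0,5.2],[-0.7,1.6,0,0,5.2]]'; python3 ang.py w15 1
```

```text
time_s: 18.95
position: [0.5211, -0.2526, 0.1704]
tcp_rot: [[0.918, 0.397, -0.005], [0.397, -0.918, 0.009], [-0.001, -0.011, -1.0]]
force: [-2.5, 11.9, 7.0]
opening: 0.646
grasp_force: 5.8
(np.float64(1.0680413018631496), np.float64(0.6), [306.5, 201.5], 286)
(np.float64(1.1092961696980306), np.float64(0.59), [306.5, 201.5], 286)
(np.float64(2.7119803766104873), np.float64(0.58), [306.5, 201.5], 286)
```

```bash
python3 -m inch '[[0.08,-0.18,0.3,0,5.2],[0.17,-0.38,0.65,0,5.2],[0.26,-0.6,1.0,0,5.2],[0.35,-0.8,1.3,0,5.2],[0.42,-0.97,1.5,0,5.2],[0.42,-0.97,1.5,0,5.2]]'; python3 ang.py w16 1
```

```text
time_s: 19.5
position: [0.5262, -0.2639, 0.1863]
tcp_rot: [[0.917, 0.399, -0.003], [0.399, -0.917, 0.005], [-0.0, -0.006, -1.0]]
force: [-1.2, 3.5, 2.1]
opening: 0.595
grasp_force: 2.0
(np.float64(0.5897840008694507), np.float64(0.75), [312.9, 201.3], 242)
(np.float64(1.9799774274229591), np.float64(0.74), [312.9, 201.3], 242)
(np.float64(2.322465871921944), np.float64(0.76), [312.9, 201.3], 242)
```

```bash
python3 -m inch '[[-0.24,0.55,0,0,5.2],[-0.24,0.55,-0.6,0,5.2],[-0.24,0.55,-1.1,0,5.2]]'; python3 ang.py w17 1
```

```text
time_s: 19.8
position: [0.5253, -0.2618, 0.1741]
tcp_rot: [[0.917, 0.399, 0.001], [0.399, -0.917, -0.001], [0.0, 0.002, -1.0]]
force: [0.6, 0.1, 0.4]
opening: 0.594
grasp_force: 0.0
(np.float64(0.5207057329056576), np.float64(0.76), [320.0, 208.6], 279)
(np.float64(2.2051330791268224), np.float64(0.77), [320.0, 208.6], 279)
(np.float64(2.5579587892644264), np.float64(0.75), [320.0, 208.6], 279)
```

```bash
python3 -m inch '[[0,0,0,0,4.9],[0,0,0,0,4.6],[0,0,0,0,4.5],[0,0,0,0,4.5]]'; python3 ang.py w18 1
```

```text
time_s: 20.18
position: [0.5248, -0.2615, 0.1746]
tcp_rot: [[0.917, 0.398, -0.001], [0.398, -0.917, -0.0], [-0.001, -0.0, -1.0]]
force: [-1.7, 1.9, 4.8]
opening: 0.526
grasp_force: 12.0
(np.float64(0.6133473063345386), np.float64(0.75), [318.1, 207.1], 283)
(np.float64(2.0772034989789407), np.float64(0.74), [318.1, 207.1], 283)
(np.float64(2.62436770717608), np.float64(0.76), [318.1, 207.1], 283)
```

```bash
python3 -m inch '[[0.11,-0.26,0.38,0,4.3],[0.22,-0.51,0.75,0,4.1],[0.33,-0.76,1.05,0,3.95],[0.44,-1.01,1.35,0,3.8],[0.44,-1.01,1.35,0,3.8]]'; python3 ang.py w19 1
```

```text
time_s: 20.65
position: [0.5302, -0.2729, 0.1888]
tcp_rot: [[0.917, 0.398, 0.002], [0.398, -0.917, -0.002], [0.001, 0.003, -1.0]]
force: [-2.7, 1.0, 5.4]
opening: 0.443
grasp_force: 4.2
(np.float64(1.1869461596427973), np.float64(0.89), [326.5, 206.3], 219)
(np.float64(1.4096179776549358), np.float64(0.9), [326.5, 206.3], 219)
(np.float64(3.6170676052531983), np.float64(0.88), [326.5, 206.3], 219)
```

Past the balance point at about 0.89 rad, held in the fingers. On to about 0.97.

```bash
python3 -m inch '[[0.12,-0.27,0.27,0,3.65],[0.24,-0.55,0.54,0,3.5],[0.34,-0.78,0.75,0,3.4],[0.34,-0.78,0.75,0,3.35],[0.34,-0.78,0.75,0,3.35],[0.34,-0.78,0.75,0,3.35]]'; python3 ang.py w20 1
```

```text
time_s: 21.2
position: [0.5336, -0.2806, 0.196]
tcp_rot: [[0.917, 0.399, 0.002], [0.399, -0.917, -0.003], [0.001, 0.003, -1.0]]
force: [-1.3, -1.2, 5.3]
opening: 0.39
grasp_force: 15.2
(np.float64(0.7072437263314549), np.float64(0.98), [330.1, 205.6], 183)
(np.float64(1.9954910292437869), np.float64(0.97), [330.1, 205.6], 183)
(np.float64(3.245027133058861), np.float64(0.99), [330.1, 205.6], 183)
```

```bash
python3 -m inch '[[-0.16,0.37,-0.35,0,3.6],[-0.32,0.73,-0.7,0,3.85],[-0.48,1.1,-1.1,0,4.1],[-0.67,1.55,-1.6,0,4.3],[-0.67,1.55,-1.6,0,4.3],[-0.67,1.55,-1.6,0,4.3]]'; python3 ang.py w21 1
```

```text
time_s: 21.75
position: [0.5265, -0.2628, 0.18]
tcp_rot: [[0.917, 0.398, 0.001], [0.398, -0.917, 0.001], [0.002, -0.001, -1.0]]
force: [-1.5, 3.6, 6.5]
opening: 0.489
grasp_force: 4.5
(np.float64(1.1168526210748557), np.float64(0.78), [322.2, 207.6], 257)
(np.float64(1.4163837172899303), np.float64(0.79), [322.2, 207.6], 257)
(np.float64(3.314809007606658), np.float64(0.77), [322.2, 207.6], 257)
```

```bash
python3 -m inch '[[-0.1,0.22,-0.4,0,4.5],[-0.2,0.45,-0.75,0,4.75],[-0.28,0.64,-1.1,0,4.9],[-0.28,0.64,-1.1,0,4.9],[-0.28,0.64,-1.1,0,4.9],[-0.28,0.64,-1.1,0,4.85]]'; python3 ang.py w22 1
```

```text
time_s: 22.3
position: [0.5234, -0.2554, 0.1688]
tcp_rot: [[0.917, 0.398, 0.0], [0.398, -0.917, 0.003], [0.002, -0.003, -1.0]]
force: [-1.4, 5.6, 7.6]
opening: 0.556
grasp_force: 7.9
(np.float64(0.8679118128345306), np.float64(0.68), [315.1, 208.6], 291)
(np.float64(1.5305413364959601), np.float64(0.67), [315.1, 208.6], 291)
(np.float64(2.8789972504321635), np.float64(0.69), [315.1, 208.6], 291)
```

```bash
python3 -m inch '[[0,0,0,0,4.8],[0,0,0,0,4.8],[0,0,0,0,4.8],[0,0,0,0,4.8],[0,0,0,0,4.8],[0,0,0,0,4.8],[0,0,0,0,4.8],[0,0,0,0,4.8]]'; python3 ang.py w23 1
python3 - <<'E'
from h import *
a=cams.capture("scene")["image"][170:290,250:410];w=cv2.imread("pics/w23.png")
cv2.imwrite("pics/c7.png",np.vstack([cv2.resize(a,(400,300)),cv2.resize(w,(400,250))]))
E
```

```text
time_s: 23.02
position: [0.5235, -0.2556, 0.169]
tcp_rot: [[0.917, 0.398, 0.0], [0.398, -0.917, 0.003], [0.002, -0.002, -1.0]]
force: [-1.0, 5.6, 9.1]
opening: 0.55
grasp_force: 11.9
(np.float64(0.6122420592502806), np.float64(0.68), [315.2, 208.7], 292)
(np.float64(2.0225657973507647), np.float64(0.67), [315.2, 208.7], 292)
(np.float64(2.3887625713050897), np.float64(0.69), [315.2, 208.7], 292)
```

View pics/c7.png

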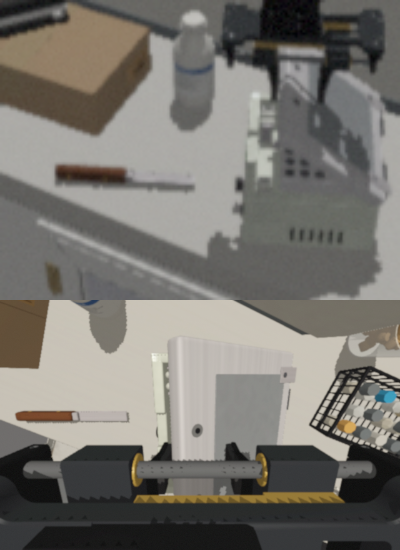

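The picture shows the lid held steady between the fingers, at about 0.68 rad by the hole measurement. The spatula is flat on the counter and clear of the incubator, and the bottle is undisturbed.

```bash
python3 -c "
from rig import bot
print(bot.hand_in())"
```

```text
the job is handed in; nothing more can be done
None
```

The job is handed in, with no pass or fail result reported: I levered the lid off its catch with the spatula, laid the spatula flat, swung the lid to about 0.98 rad, and left it at rest in the fingers at about 0.68 rad, roughly 7° short of balance rather than 5°; I did not touch the timer, bottle or slide box.

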